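# Find the loose eyedrop cap, stow the bottle and tighten it

## Robot

A 7-joint arm with a two-finger parallel gripper is mounted at the origin on the work surface. World frame = base frame: x ahead of the robot, y to its left, z up, the work surface at z = 0. Lengths are in m, angles in rad, forces in N, time in s.
With the tool pointing down it reaches from about 0.425 to 0.925 m from the base axis. Payload 6.8 kg.
Tool frame: the origin (TCP) lies midway between the tips of the shut fingers; the grasp point (between the pads) lies 19 mm behind it; z points along the fingers, y is the direction in which the jaws open and shut (so a half turn about z gives the same grasp; the last joint's range is limited). The gripper opens to 85 mm and grips with 20 to 120 N. Pads are 22 mm wide; open, the fingers measure 114 mm over their backs; the gripper's body (76 mm by 85 mm) begins 54 mm behind the grasp point. The pads swing forward as they close: fully open they stand 13 mm farther back than shut.
Start: joints at [-1.235, 0.477, 0.022, 1.555, -0.011, 1.109, -0.083], TCP at [0.29, 0.61, 0.231] pointing down, gripper open.
Joint ranges: [-2.96, 2.96], [-0.34, 2.1], [-1.41, 1.46], [0.24, 2.44], [-1.37, 4.51], [0.17, 1.92], [-2.96, 2.96]. Speed limits (rad/s): [2.39, 2.39, 3.14, 3.14, 3.14, 3.14, 3.14].

## Interface

Orientations are given as a unit quaternion [w, x, y, z].
In Python, from station import readout, eyes, ticket gives the robot as it stands. The module is installed in compiled form; this text tells all that it offers.
- The arm moves only by the shell command python3 -m crank 'ROWS' [FORCE]. ROWS is JSON, a list of rows, each an object of numbers: "jaw": the opening in per cent of the stroke, from 0 (shut) to 100 (fully open); "x", "y", "z": the shift along the tool's x, y, z in mm; "ax", "ay", "az": the turn, a rotation vector about the tool's x, y, z in degrees. In form: [{"jaw": .., "x": .., "y": .., "z": .., "ax": .., "ay": .., "az": ..}, ...]. A call has 1 to 12 rows; each row shifts and turns the commanded pose from where the row before left it, along the tool's axes as they then stand; what a row does not reach is not made up. A row lasts 1/8 s, in which the tool goes at most 62.5 mm and 10.7 degrees, less where a joint would pass 70% of its speed; a pose out of reach is approached as far as the arm can. A call with a gripper value outside its range is refused whole. The fingers move at their own pace and stop on an object; FORCE is the grip in N (left out, the last holds). Time passes only in rows, so rows that do not move let the fingers close. It gives the time, the measured TCP pose, the force and the opening at its end, in the units of the state.
- readout.get_obs(): the state, without advancing time (a new reading comes with each control period).
- eyes.read_camera(name): name is "scene" or "side" or "wrist"; returns (picture, depth): 384x512x3 uint8, red, green, blue; 384x512 float32, m along the optical axis (not along the pixel's ray), 0 where there is no reading.
- eyes.calibration(name): a dict with "fx", "fy", "cx", "cy" (pixels), "R" (3x3) and "t" (3): a world point X has camera coordinates R X + t. Camera axes: x right, y down, z forward; pixel columns grow to the right and rows downward; lengths in m; the calibration is good to about 2 mm. The wrist camera is an equidistant fisheye: a pixel r from the principal point sees the ray r / f radians off the axis. A picture is of the moment at which its call begins: read the wrist's pose just before it. calibration takes no time and is no camera call; for the wrist camera it gives the pose at the moment of the call.
- ticket.hand_in(): hands the job in, once; it reports no verdict.
The state is a dict: "t": time; "q": joint angles; "joint_vel": joint speeds; "joint_torque": joint torques, N m; "eef_pos": TCP position; "tool_rot": TCP orientation; "contact_force": force on the tool from outside, world axes, zero at the start; "torque": the same for the moment, N m; "gripper_width": opening from 0.0 (shut) to 1.0 (fully open).
Only numpy, scipy, OpenCV 4.12 (cv2) and the standard library are available. Lean on these libraries where they do the work, as an engineer would, in place of code of your own. Each camera call takes 0.05 s, during which the arm holds its last target. There are 200 camera calls.

## Task

First try all three eyedrop bottles on the tray, from the robot's left to its right: pinch each winged cap and give it a small tug or twist to find the one that is loose, without tightening it yet. Then stand that bottle upright in the bamboo stand and let go of it, take it again by its cap and screw the cap clockwise until it is fully tight. Leave the other two bottles standing on the tray with their caps tight, tip no bottle, and do not push the saucer, magnifier or glasses case about.

Things in the scene. Friction and masses are not known exactly. Their poses are not given: they have to be found in the camera images.
- bottle_a: White plastic eyedrop bottle, one of three alike (roughly 190 g), standing on the tray; each of the three may stand in any of the three places. Flat body 60 mm along its x, 40 mm along its y, upright to 76 mm high, above that a smaller shoulder; with its cap it is 117 mm tall. Origin: centre of the underside, z up. The body's flat sides (40 mm apart) can be gripped from above, fingers passing either side of the cap.
- cap_a (a joint): Screw cap of bottle_a, turning about the bottle's upright axis: 0 = fully tight (hard stop), grows as it is unscrewed anticlockwise seen from above, up to 1.7 rad. Exactly one of the three caps starts loose, at 0.85 to 1.25 rad; the others start at 0. The loose cap turns stiffly at about 0.03 N m and stays where it is left; it keeps its height. A tight one does not budge below 0.2 N m: on the tray the whole bottle turns with it.
- cap_a_wing (a point): Point on the axis of bottle_a's cap, in the middle of its wing, 106 mm above the bottle's underside. The wing is an upright bar 34 mm long (along this point's x), 12 mm thick (its y), from 95 to 117 mm above the underside, on a ribbed round collar 32 mm across (86 to 95 mm). When the cap is tight the wing lies along the bottle's 60 mm side (x parallel to the bottle's x); when loose it stands crosswise by the joint's angle.
- bottle_b: White plastic eyedrop bottle, one of three alike (roughly 190 g), standing on the tray; each of the three may stand in any of the three places. Flat body 60 mm along its x, 40 mm along its y, upright to 76 mm high, above that a smaller shoulder; with its cap it is 117 mm tall. Origin: centre of the underside, z up. The body's flat sides (40 mm apart) can be gripped from above, fingers passing either side of the cap.
- cap_b (a joint): Screw cap of bottle_b, turning about the bottle's upright axis: 0 = fully tight (hard stop), grows as it is unscrewed anticlockwise seen from above, up to 1.7 rad. Exactly one of the three caps starts loose, at 0.85 to 1.25 rad; the others start at 0. The loose cap turns stiffly at about 0.03 N m and stays where it is left; it keeps its height. A tight one does not budge below 0.2 N m: on the tray the whole bottle turns with it.
- cap_b_wing (a point): Point on the axis of bottle_b's cap, in the middle of its wing, 106 mm above the bottle's underside. The wing is an upright bar 34 mm long (along this point's x), 12 mm thick (its y), from 95 to 117 mm above the underside, on a ribbed round collar 32 mm across (86 to 95 mm). When the cap is tight the wing lies along the bottle's 60 mm side (x parallel to the bottle's x); when loose it stands crosswise by the joint's angle.
- bottle_c: White plastic eyedrop bottle, one of three alike (roughly 190 g), standing on the tray; each of the three may stand in any of the three places. Flat body 60 mm along its x, 40 mm along its y, upright to 76 mm high, above that a smaller shoulder; with its cap it is 117 mm tall. Origin: centre of the underside, z up. The body's flat sides (40 mm apart) can be gripped from above, fingers passing either side of the cap.
- cap_c (a joint): Screw cap of bottle_c, turning about the bottle's upright axis: 0 = fully tight (hard stop), grows as it is unscrewed anticlockwise seen from above, up to 1.7 rad. Exactly one of the three caps starts loose, at 0.85 to 1.25 rad; the others start at 0. The loose cap turns stiffly at about 0.03 N m and stays where it is left; it keeps its height. A tight one does not budge below 0.2 N m: on the tray the whole bottle turns with it.
- cap_c_wing (a point): Point on the axis of bottle_c's cap, in the middle of its wing, 106 mm above the bottle's underside. The wing is an upright bar 34 mm long (along this point's x), 12 mm thick (its y), from 95 to 117 mm above the underside, on a ribbed round collar 32 mm across (86 to 95 mm). When the cap is tight the wing lies along the bottle's 60 mm side (x parallel to the bottle's x); when loose it stands crosswise by the joint's angle.
- tray: Shallow stainless steel tray, 270 (x) x 420 (y) mm, rim 14 mm high, floor 3 mm thick, fixed. Origin: centre of its underside.
- place_left (a point): Unmarked spot on the tray floor near which the left bottle stands (within 25 mm) at the start; left is +y as the robot sees it, the places are 115 mm apart in a row.
- place_middle (a point): Unmarked spot on the tray floor near which the middle bottle stands (within 25 mm) at the start; left is +y as the robot sees it, the places are 115 mm apart in a row.
- place_right (a point): Unmarked spot on the tray floor near which the right bottle stands (within 25 mm) at the start; left is +y as the robot sees it, the places are 115 mm apart in a row.
- stand: Bamboo bottle stand, fixed, on the cart top to the right (-y) of the tray: base plate 124 (x) x 100 (y) x 6 mm with a pocket of four walls open at the top, 68 mm (x) x 48 mm (y) inside, 7 mm thick, wall tops 34 mm above the cart. A bottle fits in it with its 60 mm side along the stand's x, either way round, and can turn there by only about 0.15 rad. Origin: centre of the underside.
- stand_floor (a point): Centre of the floor of the stand's pocket, 6 mm above the cart; the underside of a bottle standing in it rests here. x along the pocket's long side.
- saucer: White ceramic saucer, 104 mm across and 16 mm high, lying on the far half of the tray; not part of the job. Origin: underside.
- magnifier: Blue acrylic magnifier, about 155 mm long and 10 mm thick, lying on the far half of the tray; not part of the job. Origin: underside.
- glasses_case: Closed grey glasses case, 62 x 160 x 38 mm, on the cart top left of the tray; not part of the job. Origin: underside.

How it is judged:
By the outcome, as a careful person would: the job done as asked, in the order asked, and still so for the second after the job is handed in, with the robot touching nothing.
It also fails if it takes over 69 s, if anything falls off the work surface, if the arm or the gripper's body presses on something with over 40 N, if the wrist force passes 120 N, or if a joint passes its speed limit or range.

## Working session

There is one attempt and no reset: what is moved stays moved. The work goes in short steps, Python scripts to look and compute and a shell command to move; the robot and the scene stay as the last step left them, time stands still between calls to the robot, and variables do not carry over. Pictures are saved under pics/ and viewed, about 8 in all and at most 12, crops included, and the job is handed in when it is done.

```bash
mkdir -p pics
python3 - <<'E'
from station import readout, eyes
import cv2,numpy as np
print(readout.get_obs())
for n in("scene","side"):
    p,d=eyes.read_camera(n); c=eyes.calibration(n); print(n,c)
    np.savez(f"pics/{n}0.npz",p=p,d=d,**c)
    cv2.imwrite(f"pics/{n}0.png",p[...,::-1])
a=cv2.imread("pics/scene0.png");b=cv2.imread("pics/side0.png")
E
```

```text
{'t': 0.0, 'q': array([-1.23510921,  0.47778275,  0.02233462,  1.55645935, -0.01152391,
        1.10930716, -0.08313811]), 'joint_vel': array([ 0.00067801,  0.00013269, -0.00119114,  0.00098464,  0.00128157,
        0.00052571, -0.00082579]), 'joint_torque': array([-2.20431052e-04, -5.96464348e+01,  1.60801761e+00, -2.81190097e+01,
        1.25551698e-02,  9.44919360e-03,  3.43321540e-05]), 'eef_pos': array([0.28956743, 0.60907065, 0.23033392]), 'tool_rot': array([-1.46219548e-04,  2.20088132e-01,  9.75479563e-01, -9.02657398e-04]), 'contact_force': array([-0.22229229, -0.04001301,  0.53789058]), 'torque': array([-0.03089416,  0.00334906,  0.03051948]), 'gripper_width': 0.9982918055453058}
scene {'fx': 403.4891307966816, 'fy': 403.4891307966816, 'cx': 254.58789128191566, 'cy': 192.90402241436382, 'R': array([[-0.12764673,  0.99181546,  0.00289937],
       [ 0.767333  ,  0.10060716, -0.6333074 ],
       [-0.62841577, -0.07861484, -0.77389491]]), 't': array([ 0.01889087, -0.4081152 ,  1.44946168])}
side {'fx': 479.2853964102012, 'fy': 479.2853964102012, 'cx': 254.25428392068363, 'cy': 184.69211703262624, 'R': array([[ 0.94256075, -0.33399467,  0.00517562],
       [-0.18693151, -0.54025051, -0.82047913],
       [ 0.27683179,  0.77238394, -0.57165305]]), 't': array([-0.52804699,  0.23630798,  1.0715397 ])}
```

View pics/scene0.png

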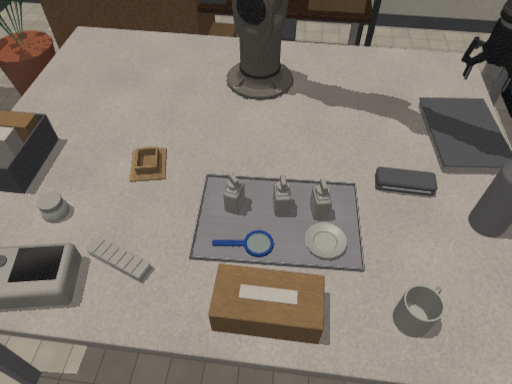

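View pics/side0.png

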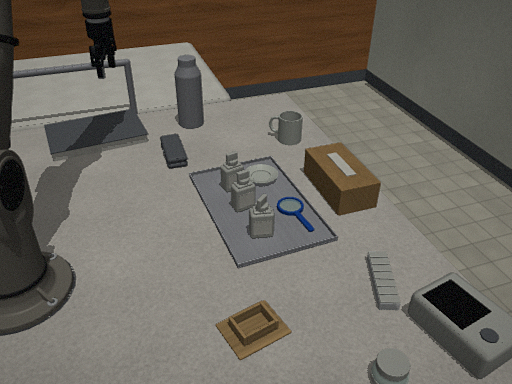

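The scene view shows three bottles, the left one at (321,201), the middle at (283,197) and the right at (234,195), and the stand at (148,163). In the side view, the right bottle's wing at (263,203) looks turned. Next I'll locate them from depth.

```bash
cat > h.py <<'E'
import numpy as np,cv2
def cloud(f):
    z=np.load(f); d=z['d']; v,u=np.nonzero(d>0); D=d[v,u]
    c=np.c_[(u-z['cx'])/z['fx']*D,(v-z['cy'])/z['fy']*D,D]
    return (c-z['t'])@z['R']
def rect(P):
    (c,s,a)=cv2.minAreaRect((P[:,:2]*1000).astype(np.float32)); 
    if s[0]<s[1]: s=s[::-1]; a+=90
    return np.round(c,1),np.round(s,1),round((a+90)%180-90,1)
E
python3 - <<'E'
from h import *
from scipy.spatial import cKDTree
from scipy.cluster.hierarchy import fcluster,linkage
C={n:cloud(f"pics/{n}0.npz") for n in("scene","side")}
for n,P in C.items():
    T=P[(P[:,2]<.02)&(P[:,0]>.3)&(P[:,0]<.9)&(abs(P[:,1])<.4)]; print(n,"floor z",np.median(T[:,2]))
A=np.vstack(list(C.values()))
def clus(lo,hi,box,d=.03):
    Q=A[(A[:,2]>lo)&(A[:,2]<hi)&(A[:,0]>box[0])&(A[:,0]<box[1])&(A[:,1]>box[2])&(A[:,1]<box[3])]
    l=fcluster(linkage(Q,'single'),d*.6,'distance'); return [Q[l==i] for i in set(l)]
box=(.4,.75,-.2,.3)
for nm,lo,hi in(("wingtop",.108,.13),("wing",.102,.13),("body",.02,.07),("shoulder",.07,.082)):
    for c in clus(lo,hi,box):
        if len(c)>15: print(nm,len(c),*rect(c),c.mean(0).round(4),c[:,2].max().round(3))
for c in clus(.025,.05,(.3,.7,-.45,-.1)):
    if len(c)>15: print("stand",len(c),*rect(c),c.mean(0).round(4))
E
```

```text
scene floor z 0.0015419248519995942
side floor z 0.0013009110368951272
wingtop 152 [5.786e+02 1.000e-01] [34.9 14.3] 39.5 [ 0.5787 -0.0013  0.1173] 0.123
wingtop 145 [570.6 221.6] [33.5 15.2] 16.5 [0.5715 0.221  0.1172] 0.124
wingtop 144 [570.7 122.2] [33.5 16.4] 12.4 [0.5708 0.1215 0.1175] 0.125
wing 192 [579.4  -1.5] [36.6 17.5] 36.9 [ 0.5789 -0.0019  0.1146] 0.123
wing 180 [570.9 220.2] [33.8 17.2] 14.4 [0.5718 0.2208 0.1147] 0.124
wing 175 [570.4 123.2] [33.5 18.5] 12.4 [0.5712 0.1213 0.1152] 0.125
body 649 [579.   -1.7] [61.4 45.9] -12.0 [ 0.5822 -0.0079  0.0455] 0.07
body 586 [570.4 121.5] [62.1 44.1] 13.6 [0.576  0.1135 0.0457] 0.07
body 580 [633.3 223.6] [177.8 101.3] 27.8 [0.5935 0.2195 0.0416] 0.07
shoulder 296 [ 5.785e+02 -3.000e-01] [60.  42.5] -13.0 [ 0.5829 -0.0041  0.0767] 0.082
shoulder 256 [570.7 121.9] [59.6 45.4] 8.2 [0.576  0.1175 0.0766] 0.082
shoulder 246 [570.3 221.6] [60.  41.5] 13.0 [0.5758 0.2154 0.0764] 0.082
stand 168 [ 660.4 -440.4] [58.4 18.7] -0.2 [ 0.6651 -0.4397  0.0344]
stand 889 [ 460.1 -274.2] [88.7 64.3] 13.6 [ 0.4608 -0.2753  0.0324]
```

```bash
cat >> h.py <<'E'
from scipy.spatial.transform import Rotation as Ro
def st():
    from station import readout
    o=readout.get_obs(); w,x,y,z=o['tool_rot']; R=Ro.from_quat([x,y,z,w]); return o,R
def plan(x,y,z,yaw):
    "turn to make first (tool rotvec, deg), then shift in the turned frame (mm); yaw = wing/tool-x direction mod 180"
    o,R=st()
    best=None
    for k in (0,180):
        a=np.radians(yaw+k); X=np.array([np.cos(a),np.sin(a),0]); Z=np.array([0,0,-1.])
        T=Ro.from_matrix(np.c_[X,np.cross(Z,X),Z]); r=(R.inv()*T).as_rotvec(degrees=True)
        if best is None or np.linalg.norm(r)<np.linalg.norm(best[0]): best=(r,T)
    r,T=best; d=np.array([x,y,z])-o['eef_pos']
    print("t",round(o['t'],2),"turn",r.round(2),"shift",(T.inv().apply(d)*1000).round(1),"q7",o['q'][6].round(2),"F",o['contact_force'].round(2),"M",o['torque'].round(3),"w",round(o['gripper_width'],3),"pos",o['eef_pos'].round(4))
    return T
E
python3 -c "
from h import *
plan(.5707,.2212,.16,15)"
```

```text
t 0.1 turn [-9.000e-02 -3.000e-02 -4.043e+01] shift [-171.1 -447.5   70.4] q7 -0.08 F [-0.17 -0.09  0.1 ] M [ 0.017 -0.018 -0.01 ] w 1.001 pos [0.2896 0.6091 0.2304]
```

```bash
python3 -m crank '[{"jaw":45,"az":-10.1},{"jaw":45,"az":-10.1},{"jaw":45,"az":-10.1},{"jaw":45,"az":-10.1},{"jaw":45,"x":-42,"y":-40},{"jaw":45,"x":-43,"y":-45},{"jaw":45,"x":-43,"y":-45},{"jaw":45,"x":-43,"y":-45},{"jaw":45,"y":-55},{"jaw":45,"y":-55},{"jaw":45,"y":-55},{"jaw":45,"y":-55}]' 20
python3 -m crank '[{"jaw":45,"y":-52},{"jaw":45}]'
python3 -c "
from h import *
plan(.5707,.2212,.16,15)"
```

```text
t 0.1 turn [-9.000e-02 -3.000e-02 -4.043e+01] shift [-171.1 -447.5   70.4] q7 -0.08 F [-0.17 -0.09  0.1 ] M [ 0.017 -0.018 -0.01 ] w 1.001 pos [0.2896 0.6091 0.2304]schema error: expected keys jaw, x, y, z, ax, ay, az
schema error: expected keys jaw, x, y, z, ax, ay, az
```

```bash
python3 -m crank '[{"jaw":45,"x":0,"y":0,"z":0,"ax":0,"ay":0,"az":-10.1},{"jaw":45,"x":0,"y":0,"z":0,"ax":0,"ay":0,"az":-10.1},{"jaw":45,"x":0,"y":0,"z":0,"ax":0,"ay":0,"az":-10.1},{"jaw":45,"x":0,"y":0,"z":0,"ax":0,"ay":0,"az":-10.1},{"jaw":45,"x":-42,"y":-40,"z":0,"ax":0,"ay":0,"az":0},{"jaw":45,"x":-43,"y":-45,"z":0,"ax":0,"ay":0,"az":0},{"jaw":45,"x":-43,"y":-45,"z":0,"ax":0,"ay":0,"az":0},{"jaw":45,"x":-43,"y":-45,"z":0,"ax":0,"ay":0,"az":0},{"jaw":45,"x":0,"y":-55,"z":0,"ax":0,"ay":0,"az":0},{"jaw":45,"x":0,"y":-55,"z":0,"ax":0,"ay":0,"az":0},{"jaw":45,"x":0,"y":-55,"z":0,"ax":0,"ay":0,"az":0},{"jaw":45,"x":0,"y":-55,"z":0,"ax":0,"ay":0,"az":0}]' 20
python3 -m crank '[{"jaw":45,"x":0,"y":-52,"z":0,"ax":0,"ay":0,"az":0},{"jaw":45,"x":0,"y":0,"z":0,"ax":0,"ay":0,"az":0},{"jaw":45,"x":0,"y":0,"z":0,"ax":0,"ay":0,"az":0}]'
python3 -c "
from h import *
plan(.5707,.2212,.16,15)"
```

```text
t: 1.6
eef_pos: [0.5571, 0.2702, 0.2309]
tool_rot: [-0.0, -0.13, 0.991, -0.0]
contact_force: [0.7, 0.7, 0.7]
gripper_width: 0.452
t: 1.98
eef_pos: [0.5701, 0.2225, 0.231]
tool_rot: [-0.0, -0.13, 0.991, 0.0]
contact_force: [0.7, 0.7, 0.5]
gripper_width: 0.448
t 1.98 turn [ 0.04 -0.03 -0.02] shift [-0.2 -1.4 71. ] q7 1.35 F [0.74 0.72 0.53] M [ 0.021 -0.014 -0.018] w 0.448 pos [0.5701 0.2225 0.231 ]
```

```bash
cat >> h.py <<'E'
def wrist(name):
    from station import eyes
    c=eyes.calibration("wrist"); p,d=eyes.read_camera("wrist"); cv2.imwrite(f"pics/{name}.png",p[...,::-1])
    v,u=np.nonzero(d>0); D=d[v,u]; a=(u-c['cx'])/c['fx']; b=(v-c['cy'])/c['fy']; th=np.hypot(a,b)+1e-9
    ok=th<1.3; a,b,th,D=a[ok],b[ok],th[ok],D[ok]; s=np.tan(th)/th
    return (np.c_[a*s*D,b*s*D,D]-c['t'])@c['R']
def sel(P,x,y,r,lo,hi): return P[(np.hypot(P[:,0]-x,P[:,1]-y)<r)&(P[:,2]>lo)&(P[:,2]<hi)]
E
python3 -c "
from h import *
P=wrist('w1')
for x,y in((.5707,.2212),(.5706,.122),(.579,-.0005)):
  for lo,hi in((.112,.128),(.075,.085)):
    c=sel(P,x,y,.04,lo,hi)
    if len(c)>10: print(len(c),*rect(c),c.mean(0).round(4))
"
```

```text
494 [571.4 223.9] [34.2 11.9] 12.9 [0.5702 0.2236 0.1195]
827 [570.9 223.8] [57.5 37.8] 12.9 [0.563  0.2215 0.0795]
508 [571.2 124.6] [34.2 13.1] 9.7 [0.5707 0.1258 0.1191]
781 [571.2 125.3] [58.3 38.4] 12.7 [0.5645 0.1306 0.0795]
377 [579.8   2.3] [33.4 13. ] 37.9 [0.5792 0.0039 0.1184]
648 [579.5   2.6] [58.2 37.3] -10.2 [0.574  0.0111 0.0796]
```

View pics/w1.png

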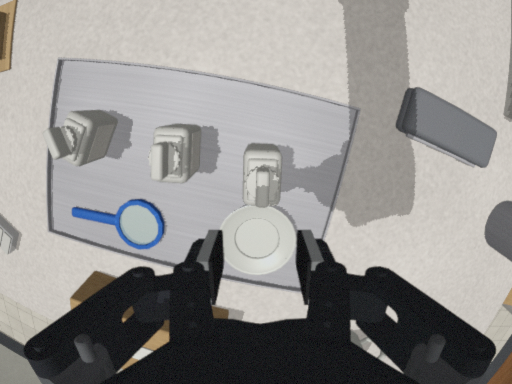

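The wrist view shows the left bottle at (262,175), centred between the jaws. The saucer is beside it at (257,240), well below finger height.

```bash
python3 -c "
from h import *
plan(.571,.2232,.102,13)"
python3 -m crank '[{"jaw":45,"x":0,"y":1,"z":0,"ax":0,"ay":0,"az":2},{"jaw":45,"x":0,"y":0,"z":40,"ax":0,"ay":0,"az":0},{"jaw":45,"x":0,"y":0,"z":40,"ax":0,"ay":0,"az":0},{"jaw":45,"x":0,"y":0,"z":35,"ax":0,"ay":0,"az":0},{"jaw":45,"x":0,"y":0,"z":13.5,"ax":0,"ay":0,"az":0},{"jaw":45,"x":0,"y":0,"z":0,"ax":0,"ay":0,"az":0},{"jaw":45,"x":0,"y":0,"z":0,"ax":0,"ay":0,"az":0}]'
python3 -c "
from h import *
plan(.571,.2232,.102,13)"
```

```text
t 2.02 turn [ 0.05 -0.03  2.07] shift [ -1.   -0.5 129. ] q7 1.35 F [ 0.4  -0.04  0.09] M [ 0.028  0.049 -0.036] w 0.45 pos [0.5699 0.2235 0.231 ]
t: 2.9
eef_pos: [0.5712, 0.2237, 0.1043]
tool_rot: [0.001, -0.113, 0.994, 0.0]
contact_force: [-0.2, -0.2, 0.4]
gripper_width: 0.448
t 2.9 turn [ 0.04  0.14 -0.03] shift [ 0.3 -0.4  2.3] q7 1.31 F [-0.24 -0.15  0.4 ] M [ 0.059 -0.007 -0.015] w 0.448 pos [0.5712 0.2237 0.1043]
```

```bash
python3 -m crank '[{"jaw":0,"x":0,"y":0,"z":0,"ax":0,"ay":0,"az":0},{"jaw":0,"x":0,"y":0,"z":0,"ax":0,"ay":0,"az":0},{"jaw":0,"x":0,"y":0,"z":0,"ax":0,"ay":0,"az":0},{"jaw":0,"x":0,"y":0,"z":0,"ax":0,"ay":0,"az":0},{"jaw":0,"x":0,"y":0,"z":0,"ax":0,"ay":0,"az":0}]' 25
python3 -c "
from h import *
plan(.571,.2232,.102,13)"
python3 -m crank '[{"jaw":0,"x":0,"y":0,"z":0,"ax":0,"ay":0,"az":-5},{"jaw":0,"x":0,"y":0,"z":0,"ax":0,"ay":0,"az":-5},{"jaw":0,"x":0,"y":0,"z":0,"ax":0,"ay":0,"az":-2},{"jaw":0,"x":0,"y":0,"z":0,"ax":0,"ay":0,"az":0},{"jaw":0,"x":0,"y":0,"z":0,"ax":0,"ay":0,"az":0}]'
python3 -c "
from h import *
plan(.571,.2232,.102,13)
P=wrist('w2')
for lo,hi in((.112,.128),(.075,.085)):
    c=sel(P,.571,.2235,.04,lo,hi)
    if len(c)>10: print(len(c),*rect(c),c.mean(0).round(4))
"
```

```text
t: 3.52
eef_pos: [0.5709, 0.2239, 0.1039]
tool_rot: [0.001, -0.113, 0.994, 0.001]
contact_force: [-0.6, 1.2, 5.7]
gripper_width: 0.132
t 3.52 turn [ 0.06  0.12 -0.01] shift [ 0.1 -0.7  1.9] q7 1.31 F [-0.63  1.16  5.72] M [0.336 0.247 0.027] w 0.132 pos [0.5709 0.2239 0.1039]
t: 4.15
eef_pos: [0.5709, 0.2227, 0.1038]
tool_rot: [0.001, -0.216, 0.976, -0.0]
contact_force: [-0.1, -0.4, 6.6]
gripper_width: 0.134
t 4.15 turn [-0.02  0.07 11.96] shift [-0.2  0.5  1.8] q7 1.49 F [-0.12 -0.36  6.56] M [-0.212  0.124  0.007] w 0.134 pos [0.5709 0.2227 0.1038]
2373 [570.6 218.5] [32.4 31.4] 79.7 [0.5676 0.2195 0.12  ]
1742 [561.5 216.8] [38.1 36.1] -65.1 [0.554  0.213  0.0797]
```

View pics/w2.png

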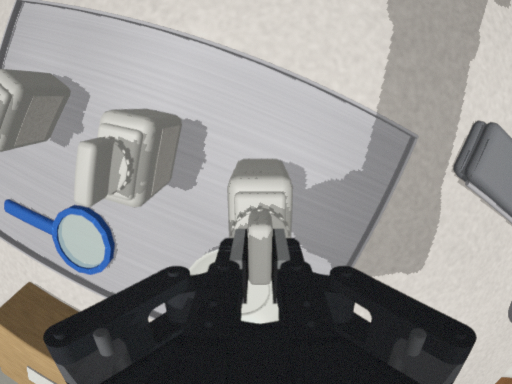

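The left cap is pinched at (260,250), and the body has turned together with the wing, so that cap is tight. Fz reads 6.6 N, so the fingertips are touching the collar. I'll grip the next caps a little higher.

```bash
python3 -m crank '[{"jaw":45,"x":0,"y":0,"z":0,"ax":0,"ay":0,"az":0},{"jaw":45,"x":0,"y":0,"z":0,"ax":0,"ay":0,"az":0},{"jaw":45,"x":0,"y":0,"z":0,"ax":0,"ay":0,"az":0},{"jaw":45,"x":0,"y":0,"z":-30,"ax":0,"ay":0,"az":0},{"jaw":45,"x":0,"y":0,"z":-40,"ax":0,"ay":0,"az":0},{"jaw":45,"x":0,"y":0,"z":0,"ax":0,"ay":0,"az":7},{"jaw":45,"x":0,"y":0,"z":0,"ax":0,"ay":0,"az":7},{"jaw":45,"x":0,"y":0,"z":0,"ax":0,"ay":0,"az":0}]'
python3 -c "
from h import *
plan(.571,.1245,.105,11)"
```

```text
t: 5.2
eef_pos: [0.5701, 0.2229, 0.1727]
tool_rot: [-0.0, -0.096, 0.995, -0.0]
contact_force: [0.5, 0.1, -0.6]
gripper_width: 0.449
t 5.2 turn [-0.01 -0.01  0.04] shift [ 17.9 -96.8  67.7] q7 1.28 F [ 0.49  0.14 -0.61] M [-0.011 -0.02  -0.031] w 0.449 pos [0.5701 0.2229 0.1727]
```

```bash
python3 -m crank '[{"jaw":45,"x":9,"y":-48.4,"z":0,"ax":0,"ay":0,"az":0},{"jaw":45,"x":9,"y":-48.4,"z":0,"ax":0,"ay":0,"az":0},{"jaw":45,"x":0,"y":0,"z":0,"ax":0,"ay":0,"az":0},{"jaw":45,"x":0,"y":0,"z":0,"ax":0,"ay":0,"az":0}]'
python3 -c "
from h import *
P=wrist('w3')
for x,y in((.5706,.2235),(.571,.1245),(.579,-.0005)):
  for lo,hi in((.112,.128),(.075,.085)):
    c=sel(P,x,y,.04,lo,hi)
    if len(c)>10: print(len(c),*rect(c),c.mean(0).round(4))
plan(.571,.1245,.105,11)"
```

```text
t: 5.7
eef_pos: [0.571, 0.125, 0.1727]
tool_rot: [-0.0, -0.096, 0.995, 0.0]
contact_force: [-0.0, 0.8, 0.8]
gripper_width: 0.452
657 [571.1 221.2] [34. 13.] 25.2 [0.57   0.2192 0.1187]
1042 [571.5 220.5] [57.6 38.4] 25.2 [0.5637 0.2108 0.0797]
800 [571.2 124.4] [33.7 11.9] 10.7 [0.5698 0.124  0.1195]
1203 [570.9 124.5] [57.7 37.9] 10.0 [0.5615 0.1223 0.0796]
716 [579.3   1.7] [34.  12.6] 39.1 [0.5783 0.0031 0.1186]
1052 [578.8   1.8] [58.4 38.5] -13.5 [0.5711 0.0106 0.0796]
t 5.75 turn [0.05 0.   0.12] shift [ 0.1 -1.3 67.7] q7 1.44 F [ 0.72 -0.27  0.12] M [-0.021  0.009 -0.011] w 0.445 pos [0.5709 0.1258 0.1727]
```

```bash
python3 -m crank '[{"jaw":45,"x":0,"y":-0.5,"z":30,"ax":0,"ay":0,"az":0},{"jaw":45,"x":0,"y":0,"z":25,"ax":0,"ay":0,"az":0},{"jaw":45,"x":0,"y":0,"z":12,"ax":0,"ay":0,"az":0},{"jaw":45,"x":0,"y":0,"z":0,"ax":0,"ay":0,"az":0},{"jaw":0,"x":0,"y":0,"z":0,"ax":0,"ay":0,"az":0},{"jaw":0,"x":0,"y":0,"z":0,"ax":0,"ay":0,"az":0},{"jaw":0,"x":0,"y":0,"z":0,"ax":0,"ay":0,"az":0},{"jaw":0,"x":0,"y":0,"z":0,"ax":0,"ay":0,"az":0},{"jaw":0,"x":0,"y":0,"z":0,"ax":0,"ay":0,"az":0}]'
python3 -m crank '[{"jaw":0,"x":0,"y":0,"z":0,"ax":0,"ay":0,"az":-5},{"jaw":0,"x":0,"y":0,"z":0,"ax":0,"ay":0,"az":-5},{"jaw":0,"x":0,"y":0,"z":0,"ax":0,"ay":0,"az":-2},{"jaw":0,"x":0,"y":0,"z":0,"ax":0,"ay":0,"az":0},{"jaw":0,"x":0,"y":0,"z":0,"ax":0,"ay":0,"az":0}]'
python3 -c "
from h import *
plan(.571,.1245,.105,11)"
python3 -m crank '[{"jaw":45,"x":0,"y":0,"z":0,"ax":0,"ay":0,"az":0},{"jaw":45,"x":0,"y":0,"z":0,"ax":0,"ay":0,"az":0},{"jaw":45,"x":0,"y":0,"z":0,"ax":0,"ay":0,"az":0},{"jaw":45,"x":0,"y":0,"z":-30,"ax":0,"ay":0,"az":0},{"jaw":45,"x":0,"y":0,"z":-40,"ax":0,"ay":0,"az":0},{"jaw":45,"x":0,"y":0,"z":0,"ax":0,"ay":0,"az":-8},{"jaw":45,"x":0,"y":0,"z":0,"ax":0,"ay":0,"az":-8},{"jaw":45,"x":0,"y":0,"z":0,"ax":0,"ay":0,"az":0}]'
python3 -c "
from h import *
plan(.5793,.0015,.105,39)"
```

```text
t: 6.88
eef_pos: [0.5718, 0.1246, 0.1068]
tool_rot: [0.001, -0.096, 0.995, 0.0]
contact_force: [-1.1, 1.3, 5.7]
gripper_width: 0.129
t: 7.5
eef_pos: [0.5718, 0.1238, 0.1067]
tool_rot: [0.001, -0.199, 0.98, -0.0]
contact_force: [-0.7, -0.3, 6.6]
gripper_width: 0.134
t 7.5 turn [-0.02  0.09 11.96] shift [0.7 0.9 1.7] q7 1.62 F [-0.67 -0.35  6.61] M [-0.127  0.148  0.095] w 0.134 pos [0.5718 0.1238 0.1067]
t: 8.5
eef_pos: [0.571, 0.1239, 0.1757]
tool_rot: [-0.0, -0.333, 0.943, 0.0]
contact_force: [-0.0, -0.7, 0.6]
gripper_width: 0.447
t 8.5 turn [ 0.02 -0.01 -0.11] shift [  70.5 -100.3   70.7] q7 1.88 F [-0.03 -0.73  0.62] M [0.097 0.025 0.061] w 0.447 pos [0.571  0.1239 0.1757]
```

```bash
python3 -m crank '[{"jaw":45,"x":23.5,"y":-33.4,"z":0,"ax":0,"ay":0,"az":0},{"jaw":45,"x":23.5,"y":-33.4,"z":0,"ax":0,"ay":0,"az":0},{"jaw":45,"x":23.5,"y":-33.4,"z":0,"ax":0,"ay":0,"az":0},{"jaw":45,"x":0,"y":0,"z":0,"ax":0,"ay":0,"az":0},{"jaw":45,"x":0,"y":0,"z":0,"ax":0,"ay":0,"az":0}]'
python3 -c "
from h import *
P=wrist('w4')
for x,y in((.571,.1245),(.579,-.0005)):
  for lo,hi in((.112,.128),(.075,.085)):
    c=sel(P,x,y,.04,lo,hi)
    if len(c)>10: print(len(c),*rect(c),c.mean(0).round(4))
c=sel(P,.46,-.274,.07,.028,.042); print(len(c),*rect(c),c.mean(0).round(4))
c=sel(P,.46,-.274,.09,.004,.013); print(len(c),*rect(c),c.mean(0).round(4))
plan(.579,.0015,.105,39)"
```

```text
t: 9.12
eef_pos: [0.5792, 0.0024, 0.1756]
tool_rot: [-0.0, -0.333, 0.943, 0.0]
contact_force: [-0.8, 0.5, -0.6]
gripper_width: 0.451
20 [556.9 114.6] [10.7  1.6] -59.7 [0.557  0.1144 0.1138]
760 [563.9 117.8] [40.1 37.1] 22.9 [0.56   0.1096 0.08  ]
773 [579.3   0.7] [33.4 11.6] 39.1 [0.5784 0.     0.1194]
1294 [579.3   0.7] [58.1 37.8] -13.1 [ 0.5737 -0.0028  0.0795]
0 [0. 0.] [0. 0.] 0.0 [nan nan nan]
259 [ 516.5 -236. ] [57.6 13.6] -62.0 [ 0.5101 -0.2283  0.0058]
t 9.18 turn [ 0.04  0.02 -0.03] shift [ 1.2 -1.1 70.7] q7 2.11 F [-0.62  0.11  0.46] M [ 0.022  0.015 -0.002] w 0.45 pos [0.5792 0.0031 0.1757]<string>:8: RuntimeWarning: Mean of empty slice.
  ret = um.true_divide(
```

```bash
python3 -m crank '[{"jaw":45,"x":1,"y":-1.2,"z":30,"ax":0,"ay":0,"az":0},{"jaw":45,"x":0,"y":0,"z":28,"ax":0,"ay":0,"az":0},{"jaw":45,"x":0,"y":0,"z":12,"ax":0,"ay":0,"az":0},{"jaw":45,"x":0,"y":0,"z":0,"ax":0,"ay":0,"az":0},{"jaw":0,"x":0,"y":0,"z":0,"ax":0,"ay":0,"az":0},{"jaw":0,"x":0,"y":0,"z":0,"ax":0,"ay":0,"az":0},{"jaw":0,"x":0,"y":0,"z":0,"ax":0,"ay":0,"az":0},{"jaw":0,"x":0,"y":0,"z":0,"ax":0,"ay":0,"az":0},{"jaw":0,"x":0,"y":0,"z":0,"ax":0,"ay":0,"az":0}]'
python3 -m crank '[{"jaw":0,"x":0,"y":0,"z":0,"ax":0,"ay":0,"az":-5},{"jaw":0,"x":0,"y":0,"z":0,"ax":0,"ay":0,"az":-5},{"jaw":0,"x":0,"y":0,"z":0,"ax":0,"ay":0,"az":-2},{"jaw":0,"x":0,"y":0,"z":0,"ax":0,"ay":0,"az":0},{"jaw":0,"x":0,"y":0,"z":0,"ax":0,"ay":0,"az":0}]'
python3 -c "
from h import *
plan(.579,.0007,.105,51)"
python3 -m crank '[{"jaw":45,"x":0,"y":0,"z":0,"ax":0,"ay":0,"az":0},{"jaw":45,"x":0,"y":0,"z":0,"ax":0,"ay":0,"az":0},{"jaw":45,"x":0,"y":0,"z":0,"ax":0,"ay":0,"az":0},{"jaw":45,"x":0,"y":0,"z":-30,"ax":0,"ay":0,"az":0},{"jaw":45,"x":0,"y":0,"z":-40,"ax":0,"ay":0,"az":0},{"jaw":90,"x":0,"y":0,"z":0,"ax":0,"ay":0,"az":9},{"jaw":90,"x":0,"y":0,"z":0,"ax":0,"ay":0,"az":9},{"jaw":90,"x":0,"y":0,"z":0,"ax":0,"ay":0,"az":9},{"jaw":90,"x":0,"y":0,"z":0,"ax":0,"ay":0,"az":9},{"jaw":90,"x":0,"y":0,"z":0,"ax":0,"ay":0,"az":9},{"jaw":90,"x":0,"y":0,"z":0,"ax":0,"ay":0,"az":9},{"jaw":90,"x":0,"y":0,"z":0,"ax":0,"ay":0,"az":0}]'
python3 -c "
from h import *
P=wrist('w5')
for x,y in((.571,.1245),(.579,-.0005)):
  for lo,hi in((.112,.128),(.075,.085)):
    c=sel(P,x,y,.04,lo,hi)
    if len(c)>10: print(len(c),*rect(c),c.mean(0).round(4))
plan(.579,.0007,.053,-13)"
```

```text
t: 10.3
eef_pos: [0.5798, 0.0009, 0.1068]
tool_rot: [0.001, -0.334, 0.943, 0.0]
contact_force: [-2.0, 2.3, 6.6]
gripper_width: 0.131
t: 10.92
eef_pos: [0.5796, 0.0005, 0.1067]
tool_rot: [0.0, -0.43, 0.903, 0.0]
contact_force: [-1.4, 2.0, 7.0]
gripper_width: 0.134
t 10.93 turn [-0.02  0.05 -0.03] shift [0.2 0.6 1.7] q7 2.28 F [-1.45  1.97  7.  ] M [0.33  0.635 0.029] w 0.134 pos [5.796e-01 5.000e-04 1.067e-01]
t: 12.42
eef_pos: [0.5792, 0.0002, 0.1756]
tool_rot: [-0.0, 0.026, 1.0, -0.0]
contact_force: [0.4, 0.4, 0.7]
gripper_width: 0.9
649 [571.2 121.3] [33.9 12.4] 24.1 [0.5704 0.1197 0.1187]
1062 [572.  121.3] [58.1 38.1] 21.2 [0.5654 0.1118 0.0797]
819 [5.793e+02 1.000e-01] [34.2 12.6] 51.1 [5.779e-01 1.000e-04 1.192e-01]
1154 [5.791e+02 2.000e-01] [58.5 38.2] -10.0 [ 5.689e-01 -5.000e-04  7.950e-02]
t 12.47 turn [-1.000e-02 -1.000e-02  1.016e+01] shift [  0.3   0.4 122.7] q7 1.44 F [-0.33  0.07  0.11] M [-0.01  -0.044  0.053] w 0.901 pos [5.792e-01 2.000e-04 1.757e-01]
```

The right cap turned 12° (39° to 51°) while its body stayed at about -12°, so the right bottle is the loose one. Now I'll grip its body.

```bash
python3 -m crank '[{"jaw":90,"x":0,"y":0,"z":0,"ax":0,"ay":0,"az":9},{"jaw":90,"x":0,"y":0,"z":35,"ax":0,"ay":0,"az":0},{"jaw":90,"x":0,"y":0,"z":35,"ax":0,"ay":0,"az":0},{"jaw":90,"x":0,"y":0,"z":30,"ax":0,"ay":0,"az":0},{"jaw":90,"x":0,"y":0,"z":14,"ax":0,"ay":0,"az":0},{"jaw":90,"x":0,"y":0,"z":6,"ax":0,"ay":0,"az":0},{"jaw":90,"x":0,"y":0,"z":0,"ax":0,"ay":0,"az":0}]'
python3 -c "
from h import *
plan(.579,.0002,.053,-12)"
python3 -m crank '[{"jaw":20,"x":0,"y":0,"z":0,"ax":0,"ay":0,"az":0},{"jaw":20,"x":0,"y":0,"z":0,"ax":0,"ay":0,"az":0},{"jaw":20,"x":0,"y":0,"z":0,"ax":0,"ay":0,"az":0},{"jaw":20,"x":0,"y":0,"z":0,"ax":0,"ay":0,"az":0},{"jaw":20,"x":0,"y":0,"z":0,"ax":0,"ay":0,"az":0},{"jaw":20,"x":0,"y":0,"z":0,"ax":0,"ay":0,"az":0}]' 40
python3 -c "
from h import *
plan(.579,.0002,.053,-12)"
```

```text
t: 13.35
eef_pos: [0.5797, 0.0001, 0.0563]
tool_rot: [0.0, 0.105, 0.995, 0.0]
contact_force: [0.4, 0.2, 0.1]
gripper_width: 0.899
t 13.35 turn [ 0.01  0.04 -0.  ] shift [ 0.7 -0.1  3.3] q7 1.32 F [0.44 0.22 0.08] M [-0.019 -0.027 -0.046] w 0.899 pos [5.797e-01 1.000e-04 5.630e-02]
t: 14.1
eef_pos: [0.58, 0.0005, 0.0569]
tool_rot: [0.001, 0.105, 0.995, 0.0]
contact_force: [-0.8, 0.6, 6.6]
gripper_width: 0.463
t 14.1 turn [ 0.04  0.09 -0.01] shift [ 1.  -0.5  3.9] q7 1.32 F [-0.78  0.58  6.59] M [ 0.055  0.264 -0.024] w 0.463 pos [5.80e-01 5.00e-04 5.69e-02]
```

```bash
python3 -m crank '[{"jaw":20,"x":0,"y":0,"z":-15,"ax":0,"ay":0,"az":0},{"jaw":20,"x":0,"y":0,"z":-35,"ax":0,"ay":0,"az":0},{"jaw":20,"x":0,"y":0,"z":-50,"ax":0,"ay":0,"az":0},{"jaw":20,"x":0,"y":0,"z":0,"ax":0,"ay":0,"az":-8},{"jaw":20,"x":0,"y":0,"z":0,"ax":0,"ay":0,"az":-8},{"jaw":20,"x":0,"y":0,"z":0,"ax":0,"ay":0,"az":-8}]'
python3 -c "
from h import *
plan(.46,-.2,.157,13)"
```

```text
t: 14.85
eef_pos: [0.5789, 0.0, 0.1565]
tool_rot: [0.0, -0.107, 0.994, -0.0]
contact_force: [0.7, 0.9, -1.6]
gripper_width: 0.46
t 14.85 turn [-0.01  0.   -0.77] shift [ 160.9 -168.1   -0.5] q7 1.68 F [ 0.65  0.87 -1.59] M [-0.052  0.033  0.037] w 0.46 pos [0.5789 0.     0.1565]
```

```bash
python3 -m crank '[{"jaw":20,"x":25,"y":-25,"z":0,"ax":0,"ay":0,"az":0},{"jaw":20,"x":32,"y":-34,"z":0,"ax":0,"ay":0,"az":0},{"jaw":20,"x":32,"y":-34,"z":0,"ax":0,"ay":0,"az":0},{"jaw":20,"x":32,"y":-34,"z":0,"ax":0,"ay":0,"az":0},{"jaw":20,"x":25,"y":-25,"z":0,"ax":0,"ay":0,"az":0},{"jaw":20,"x":15,"y":-16,"z":0,"ax":0,"ay":0,"az":0},{"jaw":20,"x":0,"y":0,"z":0,"ax":0,"ay":0,"az":0},{"jaw":20,"x":0,"y":0,"z":0,"ax":0,"ay":0,"az":0}]'
python3 - <<'E'
from h import *
plan(.46,-.274,.157,13)
P=wrist('w6'); np.save('pics/w6.npy',P)
C=[P]+[cloud(f"pics/{n}0.npz") for n in("scene","side")]
for Q in C+[np.vstack(C[1:])]:
    for lo,hi in((.031,.038),(.004,.011)):
        c=sel(Q,.46,-.274,.085,lo,hi)
        if len(c)>10: print(len(c),*rect(c),c.mean(0).round(4))
E
```

```text
t: 15.85
eef_pos: [0.4572, -0.1967, 0.1562]
tool_rot: [0.0, -0.105, 0.995, 0.0]
contact_force: [1.0, -0.5, -1.9]
gripper_width: 0.457
t 15.85 turn [ 0.01  0.04 -0.98] shift [ 14.6 -76.   -0.8] q7 2.09 F [ 1.01 -0.49 -1.88] M [ 0.012 -0.015 -0.027] w 0.457 pos [ 0.4572 -0.1967  0.1562]
1977 [ 461.7 -272.9] [82.3 62.6] 13.1 [ 0.4595 -0.2722  0.0339]
6915 [ 461.5 -272.9] [123.8 100.2] 13.1 [ 0.451  -0.2743  0.0062]
192 [ 459.3 -273.4] [88.4 62.7] 12.1 [ 0.4605 -0.2728  0.0344]
685 [ 457.3 -275.1] [161.7 154.3] 83.4 [ 0.4701 -0.2683  0.0071]
428 [ 460.3 -274.6] [82.9 63.5] 13.1 [ 0.4595 -0.2759  0.0341]
1465 [ 461.7 -275.1] [155.5 150. ] 21.7 [ 0.4546 -0.2855  0.0069]
620 [ 460.  -274.2] [88.7 64.3] 13.3 [ 0.4598 -0.2749  0.0342]
2150 [ 459.9 -277.1] [161.5 160.7] 59.8 [ 0.4595 -0.28    0.007 ]
```

View pics/w6.png

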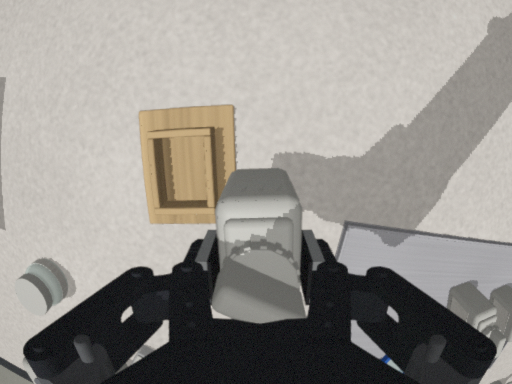

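The wrist view shows the bottle held upright at (260,240) and the stand at (188,165). The stand fits as 82.3 x 62.6 mm with its centre at (0.4616, -0.2729) and yaw 13.1°.

```bash
python3 -m crank '[{"jaw":20,"x":0,"y":0,"z":0,"ax":0,"ay":0,"az":-1.1},{"jaw":20,"x":5,"y":-28,"z":0,"ax":0,"ay":0,"az":0},{"jaw":20,"x":5,"y":-28,"z":0,"ax":0,"ay":0,"az":0},{"jaw":20,"x":3,"y":-18,"z":0,"ax":0,"ay":0,"az":0},{"jaw":20,"x":0,"y":0,"z":0,"ax":0,"ay":0,"az":0},{"jaw":20,"x":0,"y":0,"z":0,"ax":0,"ay":0,"az":0},{"jaw":20,"x":0,"y":0,"z":0,"ax":0,"ay":0,"az":0}]'
python3 - <<'E'
from h import *
for i in range(3): 
    plan(.4615,-.273,.06,13.1); P=wrist('w7')
c=sel(P,.46,-.274,.085,.031,.038); print(len(c),*rect(c))
for lo in(.1,.13,.16,.17): 
    c=sel(P,.46,-.274,.045,lo,lo+.025); print(lo,len(c),*rect(c) if len(c) else "")
E
```

```text
t: 16.77
eef_pos: [0.4609, -0.2713, 0.1557]
tool_rot: [-0.0, -0.115, 0.993, 0.0]
contact_force: [-0.3, 0.4, -2.7]
gripper_width: 0.461
t 16.77 turn [ 0.04 -0.    0.07] shift [-0.2 -1.8 95.7] q7 2.26 F [-0.33  0.43 -2.68] M [0.    0.044 0.003] w 0.461 pos [ 0.4609 -0.2713  0.1557]
t 16.82 turn [ 0.03 -0.    0.06] shift [-0.3 -1.6 95.7] q7 2.26 F [-0.56  0.36 -2.1 ] M [-0.023 -0.072 -0.005] w 0.46 pos [ 0.4608 -0.2715  0.1557]
t 16.88 turn [0.02 0.   0.05] shift [-0.4 -1.4 95.8] q7 2.26 F [ 0.4  -0.87 -1.98] M [ 0.014  0.049 -0.081] w 0.46 pos [ 0.4608 -0.2717  0.1558]
917 [ 440.5 -278. ] [62.4 36.8] -76.9
0.1 288 [ 432.4 -278.7] [38.6  6.2] -82.9
0.13 687 [ 432.4 -278.8] [38.8  6.7] -82.8
0.16 6168 [ 451.6 -273.2] [59.6 49.7] 75.9
0.17 6955 [ 452.3 -274.3] [65.5 48.6] -88.7
```

View pics/w7.png

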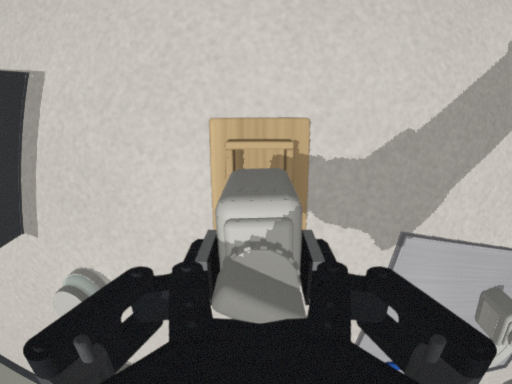

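The bottle at (260,200) is lined up over the pocket, whose near wall is at (260,145).

```bash
python3 -m crank '[{"jaw":20,"x":0,"y":-1.3,"z":25,"ax":0,"ay":0,"az":0},{"jaw":20,"x":0,"y":0,"z":25,"ax":0,"ay":0,"az":0},{"jaw":20,"x":0,"y":0,"z":12,"ax":0,"ay":0,"az":0},{"jaw":20,"x":0,"y":0,"z":8,"ax":0,"ay":0,"az":0},{"jaw":20,"x":0,"y":0,"z":6,"ax":0,"ay":0,"az":0},{"jaw":20,"x":0,"y":0,"z":0,"ax":0,"ay":0,"az":0}]'
python3 -m crank '[{"jaw":20,"x":0,"y":0,"z":6,"ax":0,"ay":0,"az":0},{"jaw":20,"x":0,"y":0,"z":5,"ax":0,"ay":0,"az":0},{"jaw":20,"x":0,"y":0,"z":4,"ax":0,"ay":0,"az":0},{"jaw":20,"x":0,"y":0,"z":2,"ax":0,"ay":0,"az":0},{"jaw":20,"x":0,"y":0,"z":0,"ax":0,"ay":0,"az":0}]'
python3 - <<'E'
from h import *
plan(.4615,-.273,.06,13.1)
E
```

```text
t: 17.68
eef_pos: [0.461, -0.2739, 0.0798]
tool_rot: [-0.0, -0.114, 0.994, 0.0]
contact_force: [0.0, -0.5, -2.7]
gripper_width: 0.462
t: 18.3
eef_pos: [0.4609, -0.2738, 0.0626]
tool_rot: [-0.0, -0.114, 0.994, 0.0]
contact_force: [-0.7, -0.6, -1.7]
gripper_width: 0.46
t 18.3 turn [ 0.01 -0.01 -0.03] shift [-0.8  0.6  2.6] q7 2.28 F [-0.68 -0.61 -1.69] M [-0.009 -0.016  0.009] w 0.46 pos [ 0.4609 -0.2738  0.0626]
```

```bash
python3 -m crank '[{"jaw":20,"x":0,"y":0,"z":1.5,"ax":0,"ay":0,"az":0},{"jaw":20,"x":0,"y":0,"z":1,"ax":0,"ay":0,"az":0},{"jaw":20,"x":0,"y":0,"z":0.5,"ax":0,"ay":0,"az":0},{"jaw":20,"x":0,"y":0,"z":0,"ax":0,"ay":0,"az":0}]'
python3 -m crank '[{"jaw":90,"x":0,"y":0,"z":0,"ax":0,"ay":0,"az":0},{"jaw":90,"x":0,"y":0,"z":0,"ax":0,"ay":0,"az":0},{"jaw":90,"x":0,"y":0,"z":0,"ax":0,"ay":0,"az":0},{"jaw":90,"x":0,"y":0,"z":0,"ax":0,"ay":0,"az":0},{"jaw":90,"x":0,"y":0,"z":-20,"ax":0,"ay":0,"az":0},{"jaw":90,"x":0,"y":0,"z":-45,"ax":0,"ay":0,"az":0},{"jaw":60,"x":0,"y":0,"z":-50,"ax":0,"ay":0,"az":0},{"jaw":45,"x":0,"y":0,"z":0,"ax":0,"ay":0,"az":0},{"jaw":45,"x":0,"y":0,"z":0,"ax":0,"ay":0,"az":0},{"jaw":45,"x":0,"y":0,"z":0,"ax":0,"ay":0,"az":0}]'
python3 - <<'E'
from h import *
P=wrist('w8')
for lo,hi in((.113,.13),(.076,.088),(.031,.038)):
    c=sel(P,.461,-.2735,.05,lo,hi); print(len(c),*rect(c),c.mean(0).round(4))
plan(.461,-.2735,.108,75); print(st()[0]['q'].round(2))
E
```

```text
t: 18.8
eef_pos: [0.4611, -0.2738, 0.0599]
tool_rot: [0.0, -0.114, 0.994, -0.0]
contact_force: [-0.4, -0.1, -0.3]
gripper_width: 0.464
t: 20.05
eef_pos: [0.4601, -0.2734, 0.1734]
tool_rot: [-0.001, -0.114, 0.993, 0.001]
contact_force: [0.1, -0.1, -0.3]
gripper_width: 0.45
904 [ 460.5 -275.2] [34.2 12.8] 76.0 [ 0.4589 -0.2756  0.1218]
1293 [ 460.  -275.5] [59.1 39.7] 14.2 [ 0.4492 -0.279   0.0819]
1448 [ 461.8 -273.1] [81.3 62.5] 13.2 [ 0.4508 -0.2738  0.0339]
t 20.1 turn [ 1.500e-01 -6.000e-02 -6.193e+01] shift [-0.2 -0.9 65.4] q7 2.26 F [ 0.64  0.66 -0.88] M [-0.001 -0.05  -0.001] w 0.448 pos [ 0.4601 -0.2734  0.1734]
[ 0.32  0.32  0.12  1.95 -0.05  0.88  2.26]
```

View pics/w8.png

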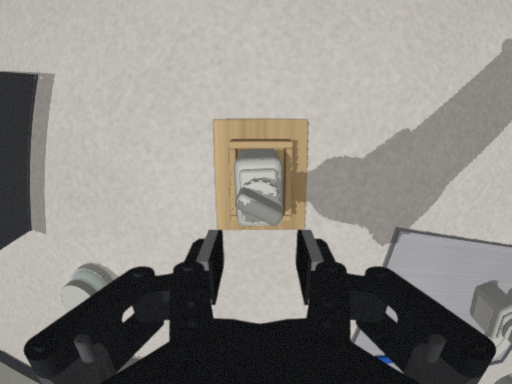

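The bottle stands released in the pocket at (260,190), with its body at 14° and its wing at 76°. Joint 7 would pass its range if I went straight to the wing, so I turn the gripper the other way, by +117°.

```bash
python3 -m crank '[{"jaw":45,"x":0,"y":0,"z":0,"ax":0,"ay":0,"az":10.6},{"jaw":45,"x":0,"y":0,"z":0,"ax":0,"ay":0,"az":10.6},{"jaw":45,"x":0,"y":0,"z":0,"ax":0,"ay":0,"az":10.6},{"jaw":45,"x":0,"y":0,"z":0,"ax":0,"ay":0,"az":10.6},{"jaw":45,"x":0,"y":0,"z":0,"ax":0,"ay":0,"az":10.6},{"jaw":45,"x":0,"y":0,"z":0,"ax":0,"ay":0,"az":10.6},{"jaw":45,"x":0,"y":0,"z":0,"ax":0,"ay":0,"az":10.6},{"jaw":45,"x":0,"y":0,"z":0,"ax":0,"ay":0,"az":10.6},{"jaw":45,"x":0,"y":0,"z":0,"ax":0,"ay":0,"az":10.6},{"jaw":45,"x":0,"y":0,"z":0,"ax":0,"ay":0,"az":10.6},{"jaw":45,"x":0,"y":0,"z":0,"ax":0,"ay":0,"az":10.6},{"jaw":45,"x":0,"y":0,"z":0,"ax":0,"ay":0,"az":0}]'
python3 - <<'E'
from h import *
P=wrist('w9')
for lo,hi in((.113,.13),(.076,.088)):
    c=sel(P,.461,-.2745,.04,lo,hi); print(len(c),*rect(c),c.mean(0).round(4))
plan(.4605,-.275,.108,76)
E
```

```text
t: 21.6
eef_pos: [0.4606, -0.2735, 0.1739]
tool_rot: [-0.001, 0.785, 0.62, -0.001]
contact_force: [0.3, 0.1, -0.3]
gripper_width: 0.449
794 [ 460.9 -274.6] [33.2 12. ] 74.8 [ 0.4612 -0.2733  0.1222]
1549 [ 460.6 -274.5] [59.6 38.9] 15.9 [ 0.4627 -0.2686  0.0821]
t 21.65 turn [-0.09  0.02  0.7 ] shift [-1.4  0.2 66.1] q7 0.41 F [0.27 0.18 0.14] M [-0.077 -0.025  0.035] w 0.45 pos [ 0.4607 -0.2736  0.1741]
```

```bash
python3 -m crank '[{"jaw":45,"x":-1,"y":0,"z":30,"ax":0,"ay":0,"az":1},{"jaw":45,"x":0,"y":0,"z":25,"ax":0,"ay":0,"az":0},{"jaw":45,"x":0,"y":0,"z":11,"ax":0,"ay":0,"az":0},{"jaw":45,"x":0,"y":0,"z":0,"ax":0,"ay":0,"az":0},{"jaw":0,"x":0,"y":0,"z":0,"ax":0,"ay":0,"az":0},{"jaw":0,"x":0,"y":0,"z":0,"ax":0,"ay":0,"az":0},{"jaw":0,"x":0,"y":0,"z":0,"ax":0,"ay":0,"az":0},{"jaw":0,"x":0,"y":0,"z":0,"ax":0,"ay":0,"az":0},{"jaw":0,"x":0,"y":0,"z":0,"ax":0,"ay":0,"az":0}]' 40
python3 - <<'E'
from h import *
plan(.4605,-.275,.108,75.5)
E
python3 -m crank '[{"jaw":0,"x":0,"y":0,"z":0,"ax":0,"ay":0,"az":5},{"jaw":0,"x":0,"y":0,"z":0,"ax":0,"ay":0,"az":5},{"jaw":0,"x":0,"y":0,"z":0,"ax":0,"ay":0,"az":5},{"jaw":0,"x":0,"y":0,"z":0,"ax":0,"ay":0,"az":5},{"jaw":0,"x":0,"y":0,"z":0,"ax":0,"ay":0,"az":5},{"jaw":0,"x":0,"y":0,"z":0,"ax":0,"ay":0,"az":5},{"jaw":0,"x":0,"y":0,"z":0,"ax":0,"ay":0,"az":5},{"jaw":0,"x":0,"y":0,"z":0,"ax":0,"ay":0,"az":5},{"jaw":0,"x":0,"y":0,"z":0,"ax":0,"ay":0,"az":5},{"jaw":0,"x":0,"y":0,"z":0,"ax":0,"ay":0,"az":5},{"jaw":0,"x":0,"y":0,"z":0,"ax":0,"ay":0,"az":0}]'
python3 - <<'E'
from h import *
plan(.4605,-.275,.108,13.1)
E
```

```text
t: 22.78
eef_pos: [0.4607, -0.275, 0.1095]
tool_rot: [0.0, 0.791, 0.612, 0.0]
contact_force: [-2.9, 0.6, 6.9]
gripper_width: 0.123
t 22.77 turn [ 0.03 -0.01 -0.03] shift [-0.  -0.2  1.5] q7 0.46 F [-2.94  0.62  6.87] M [0.154 0.699 0.017] w 0.123 pos [ 0.4607 -0.275   0.1095]
t: 24.15
eef_pos: [0.4607, -0.2748, 0.1095]
tool_rot: [-0.0, 0.975, 0.22, 0.0]
contact_force: [-3.2, 1.9, 7.7]
gripper_width: 0.125
t 24.15 turn [-1.000e-02 -2.000e-02  1.233e+01] shift [-0.3  0.1  1.5] q7 -0.26 F [-3.2   1.93  7.66] M [0.36  0.753 0.025] w 0.125 pos [ 0.4607 -0.2748  0.1095]
```

```bash
python3 -m crank '[{"jaw":0,"x":0,"y":0,"z":0,"ax":0,"ay":0,"az":4},{"jaw":0,"x":0,"y":0,"z":0,"ax":0,"ay":0,"az":4},{"jaw":0,"x":0,"y":0,"z":0,"ax":0,"ay":0,"az":4},{"jaw":0,"x":0,"y":0,"z":0,"ax":0,"ay":0,"az":0}]'
python3 -c "
from h import *
plan(.4605,-.275,.108,13.1)"
python3 -m crank '[{"jaw":0,"x":0,"y":0,"z":0,"ax":0,"ay":0,"az":3},{"jaw":0,"x":0,"y":0,"z":0,"ax":0,"ay":0,"az":2},{"jaw":0,"x":0,"y":0,"z":0,"ax":0,"ay":0,"az":0}]'
python3 -c "
from h import *
plan(.4605,-.275,.108,13.1)"
python3 -m crank '[{"jaw":0,"x":0,"y":0,"z":0,"ax":0,"ay":0,"az":2},{"jaw":0,"x":0,"y":0,"z":0,"ax":0,"ay":0,"az":1},{"jaw":0,"x":0,"y":0,"z":0,"ax":0,"ay":0,"az":0}]'
python3 -c "
from h import *
plan(.4605,-.275,.108,13.1)"
```

```text
t: 24.65
eef_pos: [0.4607, -0.2748, 0.1095]
tool_rot: [-0.0, 0.993, 0.117, 0.0]
contact_force: [-3.5, 1.3, 7.6]
gripper_width: 0.126
t 24.65 turn [-0.03 -0.02  0.34] shift [-0.2  0.2  1.5] q7 -0.42 F [-3.48  1.26  7.57] M [ 0.442  0.808 -0.019] w 0.126 pos [ 0.4607 -0.2748  0.1095]
t: 25.02
eef_pos: [0.4614, -0.2746, 0.1094]
tool_rot: [-0.0, 0.997, 0.074, 0.001]
contact_force: [-1.7, 1.5, 5.3]
gripper_width: 0.124
t 25.02 turn [-0.   -0.07 -4.61] shift [-0.9  0.2  1.4] q7 -0.49 F [-1.68  1.46  5.26] M [ 0.36   0.272 -0.039] w 0.124 pos [ 0.4614 -0.2746  0.1094]
t: 25.4
eef_pos: [0.4618, -0.274, 0.1094]
tool_rot: [-0.001, 0.999, 0.048, 0.001]
contact_force: [-0.1, 3.6, 8.4]
gripper_width: 0.122
t 25.4 turn [-0.05 -0.09 -7.56] shift [-1.5  0.7  1.4] q7 -0.53 F [-0.05  3.58  8.43] M [0.834 0.121 0.237] w 0.122 pos [ 0.4618 -0.274   0.1094]
```

```bash
python3 -m crank '[{"jaw":0,"x":0,"y":0,"z":0,"ax":0,"ay":0,"az":2},{"jaw":0,"x":0,"y":0,"z":0,"ax":0,"ay":0,"az":1},{"jaw":0,"x":0,"y":0,"z":0,"ax":0,"ay":0,"az":0},{"jaw":0,"x":0,"y":0,"z":0,"ax":0,"ay":0,"az":0}]'
python3 -c "
from h import *
plan(.4605,-.275,.108,13.1)"
python3 -m crank '[{"jaw":45,"x":0,"y":0,"z":0,"ax":0,"ay":0,"az":0},{"jaw":45,"x":0,"y":0,"z":0,"ax":0,"ay":0,"az":0},{"jaw":45,"x":0,"y":0,"z":0,"ax":0,"ay":0,"az":0},{"jaw":45,"x":0,"y":0,"z":-30,"ax":0,"ay":0,"az":0},{"jaw":45,"x":0,"y":0,"z":-40,"ax":0,"ay":0,"az":0},{"jaw":45,"x":0,"y":0,"z":0,"ax":0,"ay":0,"az":0},{"jaw":45,"x":0,"y":0,"z":0,"ax":0,"ay":0,"az":0},{"jaw":45,"x":0,"y":0,"z":0,"ax":0,"ay":0,"az":0}]'
python3 - <<'E'
from h import *
P=wrist('w10')
for lo,hi in((.114,.13),(.079,.086)):
    c=sel(P,.461,-.2745,.04,lo,hi); print(len(c),*rect(c),c.mean(0).round(4))
plan(.4605,-.275,.108,5)
E
```

```text
t: 25.9
eef_pos: [0.4617, -0.2736, 0.1094]
tool_rot: [-0.001, 1.0, 0.023, 0.0]
contact_force: [-1.4, 4.3, 9.3]
gripper_width: 0.134
t 25.9 turn [ -0.09  -0.06 -10.46] shift [-1.5  1.1  1.4] q7 -0.57 F [-1.43  4.3   9.27] M [1.    0.315 0.664] w 0.134 pos [ 0.4617 -0.2736  0.1094]
t: 26.9
eef_pos: [0.4601, -0.2744, 0.1777]
tool_rot: [-0.0, 1.0, 0.022, -0.001]
contact_force: [-0.4, 0.1, 0.8]
gripper_width: 0.449
779 [ 463.7 -272.6] [34.2 12. ] 5.3 [ 0.4652 -0.2726  0.1222]
789 [ 464.1 -272.8] [57.5 37.2] 5.3 [ 0.4732 -0.2728  0.081 ]
t 26.95 turn [-0.04  0.1  -2.53] shift [ 0.3  0.6 69.8] q7 -0.66 F [0.41 0.25 1.34] M [0.024 0.047 0.   ] w 0.45 pos [ 0.4601 -0.2744  0.1778]
```

View pics/w10.png

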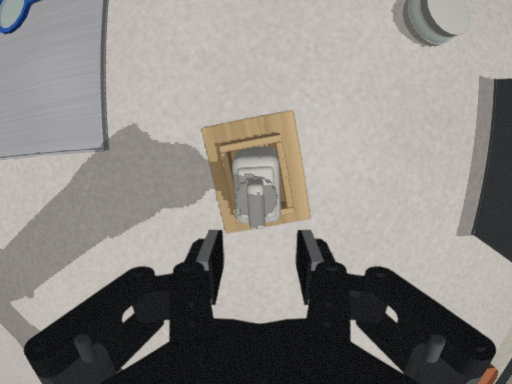

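The wing at (258,205) is now parallel to the body, both at 5.3°, and the stop torque was 0.66 N m. One last check of the whole scene, then I'll hand in.

```bash
python3 -m crank '[{"jaw":45,"x":0,"y":0,"z":-50,"ax":0,"ay":0,"az":0},{"jaw":45,"x":0,"y":0,"z":-20,"ax":0,"ay":0,"az":0},{"jaw":45,"x":0,"y":0,"z":0,"ax":0,"ay":0,"az":0},{"jaw":45,"x":0,"y":0,"z":0,"ax":0,"ay":0,"az":0}]'
python3 - <<'E'
from h import *
from station import eyes
for n in("scene","side"):
    p,d=eyes.read_camera(n); np.savez(f"pics/{n}1.npz",p=p,d=d,**eyes.calibration(n)); cv2.imwrite(f"pics/{n}1.png",p[...,::-1])
P=np.vstack([cloud(f"pics/{n}1.npz") for n in("scene","side")])
for nm,x,y,z in(("L",.571,.222,0),("M",.571,.122,0),("stand",.464,-.273,.003)):
    for lo,hi in((.108,.13),(.07,.082)):
        c=sel(P,x,y,.045,lo+z,hi+z); print(nm,len(c),*rect(c) if len(c) else "")
E
```

```text
t: 27.45
eef_pos: [0.4602, -0.2742, 0.2475]
tool_rot: [-0.0, 1.0, 0.022, -0.001]
contact_force: [0.6, -0.9, -0.4]
gripper_width: 0.45
L 105 [569.7 220.5] [36.2 13.8] 29.2
L 198 [570.1 219.3] [61.2 39.5] 27.7
M 74 [570.5 121.6] [33.9 12.1] 23.2
M 153 [570.6 122.4] [60.8 40.4] 23.0
stand 209 [ 462.  -273.5] [35.1 14.4] 6.5
stand 375 [ 461.5 -274.1] [64.8 43.1] 7.4
```

View pics/side1.png

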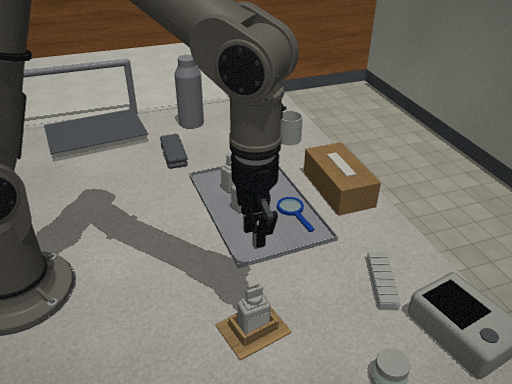

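The side view shows the bottle upright in the stand at (254,310). The magnifier (291,207) and glasses case (173,150) haven't moved, and the gripper is clear.

```bash
python3 -c "
from station import ticket
print(ticket.hand_in())"
```

```text
the job is handed in; nothing more can be done
None
```

I handed the job in at about 27.5 s of robot time. The loose bottle was the right-hand one. It now stands in the bamboo stand with its cap screwed tight.

- **Trying the caps:** I pinched each cap from left to right and twisted it about 12° anticlockwise. The left and middle bottles turned with their caps, so those are tight. On the right bottle the cap turned 12° while the body stayed almost still.
- **Standing and tightening:** I gripped the right bottle by its body, set it in the stand and let go. I then took it by the cap and turned it clockwise until it stopped, with the torque rising to 0.66 N m.
- **Final checks:** The wing and body of that bottle are parallel (both 5.3° from the wrist camera, within about 1° from the fixed cameras), and it stands upright. The left and middle bottles are upright on the tray with wings parallel to bodies within 2°, each turned about 12° from where it started. The magnifier and glasses case are where they were. I did not check the saucer again in the last picture, because the arm hid part of the tray, but nothing went near it.
- **Readings that disagreed:** An upward force of about 6–9 N showed whenever I pinched a cap. I put this down to the fingers swinging forward as they close. The camera angles for the bottles varied by 1–3° between views.

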